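# Pack and book out a hydraulic fittings kit

### The arm

A 6-joint arm with a two-finger parallel gripper is mounted at the origin on the work surface. World frame = base frame: x ahead of the robot, y to its left, z up, the work surface at z = 0. Lengths are in m, angles in rad, forces in N, time in s.
With the tool pointing down it reaches from about 0.375 to 0.9 m from the base axis. Payload 3.1 kg.
Tool frame: the origin (TCP) lies between the finger pads; the fingertips stand 8 mm ahead of it and the grasp point (between the pads) lies 11 mm behind it; z points along the fingers, y is the line along which they close (so a half turn about z gives the same grasp; the last joint's range is limited). The gripper opens to 87 mm and grips with 3 to 60 N. Pads are 19 mm wide; open, the fingers measure 117 mm over their backs; the gripper's body (75 mm by 190 mm) begins 51 mm behind the grasp point.
Start: joints at [-1.355, 0.527, 1.433, -0, 1.181, -0.178], TCP at [0.24, -0.577, 0.231] pointing down, gripper open.
Joint ranges: [-3.08, 3.08], [-0.75, 2.2], [0.22, 2.44], [-1.43, 4.57], [0, 2.65], [-2.85, 2.85]. Speed limits (rad/s): [2.79, 2.79, 3.14, 3.14, 3.14, 3.14].

### API

Orientations are given as a unit quaternion [x, y, z, w].
In Python, from rig import robot, vision, job gives the robot as it stands.
- The arm moves only by the shell command python3 -m handwheel 'ROWS' [OPENING] [FORCE]. ROWS is JSON, a list of rows, each a list of 4 numbers: the shift along the tool's x, y, z as a fraction of full scale, then the turn about the tool's z as a fraction of full scale. A call has 1 to 20 rows; each row is the pose to reach, as a shift and turn from the pose commanded when the call began, along the tool's axes at that moment, turning the shorter way round; what a row does not reach only later rows make up. Full scale, the value 1, is 300 mm for a shift and 2 pi rad for a turn. A row lasts 1/12 s, in which the tool goes at most 41.7 mm and 7.16 degrees, less where a joint would pass 70% of its speed; a pose out of reach is approached as far as the arm can. A call with a number of a shift or a turn outside -1 to 1 is refused whole. A call with a gripper value outside its range is refused whole. OPENING is the opening in per cent of the stroke, from 0 (shut) to 100 (fully open), set as the call begins (- or left out, the last holds). The fingers move at their own pace and stop on an object; FORCE is the grip in N (left out, the last holds). Time passes only in rows, so rows that repeat a pose let the fingers close. It gives the time, the measured TCP pose, the force, the opening and the grip force at its end, in the units of the state.
- robot.get_obs(): the state, without advancing time (a new reading comes with each control period).
- vision.camera(name): name is "scene" or "top"; returns a dict with "frame" (420x560x3 uint8, red, green, blue), "K" (3x3 intrinsics, pixels), "cam_to_world" (4x4, takes a point from camera to world coordinates). Camera axes: x right, y down, z forward; pixel columns grow to the right and rows downward; lengths in m; the calibration is good to about 2 mm. A picture is of the moment at which its call begins. There is no depth.
- job.hand_in(): hands the job in; it is judged then, once.
Trained networks look in the newest picture that a camera, given by its name, has taken for a name from the list of things; names that differ only in an ending like _2 or _b are one class to them, and where a whole thing is asked for, a point or a joint stands for the part that bears it (a point fixed in the world has none). Each returns a list of dicts, best first, with "conf" (0 to 1); they miss things now and then, are a little off and sometimes report something else, mostly with a low value. They report only what shows in the picture. A call takes as long as a camera call. They do not tell look-alikes from the thing itself.
- vision.look_for(camera, label): "point" ([row, column] in pixels, amid what is visible of it).
- vision.outline_of(camera, label): "mask" (420x560 bool, what is visible of it) and "point" ([row, column] in pixels, amid what is visible of it).
The state is a dict: "time": time; "q": joint angles; "joint_velocities": joint speeds; "joint_torque": joint torques, N m; "position": TCP position; "tool_rot": TCP orientation; "ft_force": force on the tool from outside, world axes, zero at the start; "moment": the same for the moment, N m; "grip_width": finger opening in m; "grip_force": force on a finger pad.
Only numpy, scipy, OpenCV 4.12 (cv2) and the standard library are available. Lean on these libraries where they do the work, as an engineer would, in place of code of your own. Each camera call takes 0.05 s, during which the arm holds its last target. There are 200 camera calls.

### The job

Put all the loose hydraulic fittings on the bench into the grey kit box and shut its lid. Then press down each of the six orange snap tabs round the lid's rim until all are fully engaged, and only after that book the kit out by pressing the yellow, then the blue, then the green key fully down, one at a time. Press no tab before the lid is shut, and leave the bottle, mug and tape alone.

Things in the scene. Friction and masses are not known exactly. Their poses are not given: they have to be found in the camera images.
- box: kit box, grey plastic, fixed to the bench: 210 mm along its x, 180 mm along its y, 65 mm high, walls and floor 5 mm thick, open at the top. Origin: centre of its underside; z up. The lid is hinged along its +y top edge. No dividers: four fittings fit lying along x, two by two.
- lid (a joint): hinge of the box's lid: 0 = shut flat on the rim, grows as it opens, about 1.9 = standing open, leaning out beyond the +y side. The lid is a clear plate with a blue border, 210 x 180 x 6 mm, with a stiff hinge (0.45 N m): it stays wherever it is left and can be pushed shut from its outer face; up to 10 N is enough near its free edge. Shut, its outer face lies 71.5 mm above the bench.
- lid_hinge (a point): centre of the hinge line, at the underside of the lid, on the box's +y top edge (65.5 mm above the bench). The axes turn with the lid: x along the hinge line (the box's x), y from the free edge towards the hinge, z out of the lid's outer face, which lies at z = 6 mm; the free edge is at y = -180 mm. The face near the free edge is clear to push on between the two front tabs (98 mm between them).
- tab1 (a joint): orange snap tab at the -x side of the lid, a block 22 x 32 mm (long side along the rim), centred at x = -93 mm, y = -50 mm in the frame of lid_hinge, its top face at z = 16 mm there when it stands proud (10 mm above the lid's face), 8 mm when engaged. Value: m pressed in along the lid's normal, 0 = proud, 0.008 = fully down and engaged. It takes about 6 N and stays where it is left.
- tab2 (a joint): orange snap tab at the -x side of the lid, a block 22 x 32 mm (long side along the rim), centred at x = -93 mm, y = -110 mm in the frame of lid_hinge, its top face at z = 16 mm there when it stands proud (10 mm above the lid's face), 8 mm when engaged. Value: m pressed in along the lid's normal, 0 = proud, 0.008 = fully down and engaged. It takes about 6 N and stays where it is left.
- tab3 (a joint): orange snap tab at the free edge of the lid, a block 22 x 32 mm (long side along the rim), centred at x = -65 mm, y = -168 mm in the frame of lid_hinge, its top face at z = 16 mm there when it stands proud (10 mm above the lid's face), 8 mm when engaged. Value: m pressed in along the lid's normal, 0 = proud, 0.008 = fully down and engaged. It takes about 6 N and stays where it is left.
- tab4 (a joint): orange snap tab at the free edge of the lid, a block 22 x 32 mm (long side along the rim), centred at x = 65 mm, y = -168 mm in the frame of lid_hinge, its top face at z = 16 mm there when it stands proud (10 mm above the lid's face), 8 mm when engaged. Value: m pressed in along the lid's normal, 0 = proud, 0.008 = fully down and engaged. It takes about 6 N and stays where it is left.
- tab5 (a joint): orange snap tab at the +x side of the lid, a block 22 x 32 mm (long side along the rim), centred at x = 93 mm, y = -110 mm in the frame of lid_hinge, its top face at z = 16 mm there when it stands proud (10 mm above the lid's face), 8 mm when engaged. Value: m pressed in along the lid's normal, 0 = proud, 0.008 = fully down and engaged. It takes about 6 N and stays where it is left.
- tab6 (a joint): orange snap tab at the +x side of the lid, a block 22 x 32 mm (long side along the rim), centred at x = 93 mm, y = -50 mm in the frame of lid_hinge, its top face at z = 16 mm there when it stands proud (10 mm above the lid's face), 8 mm when engaged. Value: m pressed in along the lid's normal, 0 = proud, 0.008 = fully down and engaged. It takes about 6 N and stays where it is left.
- adapter_mid (a point): straight adapter, bright zinc steel, octagonal body; 90 mm long along its x, body 44 mm long and 36 mm across flats, ends 22 to 30 mm thick; lies on a flat with its middle 18 mm above what it rests on. Point: its centre, half-way up. About 0.15 to 0.42 kg. May be absent.
- union_mid (a point): brass union, octagonal body; 90 mm long along its x, body 44 mm long and 36 mm across flats, ends 22 to 30 mm thick; lies on a flat with its middle 18 mm above what it rests on. Point: its centre, half-way up. About 0.15 to 0.42 kg. May be absent.
- reducer_mid (a point): reducer, dark steel, octagonal body, one threaded end thinner; 90 mm long along its x, body 44 mm long and 36 mm across flats, ends 22 to 30 mm thick; lies on a flat with its middle 18 mm above what it rests on. Point: its centre, half-way up. About 0.15 to 0.42 kg. May be absent.
- manifold_mid (a point): small aluminium manifold, square body with two dark ports on one face and a steel stub at each end; 90 mm long along its x, body 44 mm long and 36 mm across flats, ends 22 to 30 mm thick; lies on a flat with its middle 18 mm above what it rests on. Point: its centre, half-way up. About 0.15 to 0.42 kg. May be absent.
- checkvalve_mid (a point): check valve, steel octagonal body with a red plastic cap on each end; 90 mm long along its x, body 44 mm long and 36 mm across flats, ends 22 to 30 mm thick; lies on a flat with its middle 18 mm above what it rests on. Point: its centre, half-way up. About 0.15 to 0.42 kg. May be absent.
- key_yellow (a joint): yellow spring key of the white booking-out panel: m pressed, 0 = up, 0.006 = fully down (5 N); springs back
- key_yellow_top (a point): centre of the yellow key's top (30 mm across), 38 mm above the bench when up; keys are 55 mm apart in a row, in any order
- key_blue (a joint): blue spring key of the white booking-out panel: m pressed, 0 = up, 0.006 = fully down (5 N); springs back
- key_blue_top (a point): centre of the blue key's top (30 mm across), 38 mm above the bench when up; keys are 55 mm apart in a row, in any order
- key_green (a joint): green spring key of the white booking-out panel: m pressed, 0 = up, 0.006 = fully down (5 N); springs back
- key_green_top (a point): centre of the green key's top (30 mm across), 38 mm above the bench when up; keys are 55 mm apart in a row, in any order
- sealant_mid (a point): bystander: upright sealant bottle, 52 mm across, 120 mm high; point 60 mm up. Leave alone.
- mug_mid (a point): bystander: blue mug, 80 mm across, 90 mm high; point 45 mm up on its axis. Leave alone.
- tape_mid (a point): bystander: roll of yellow tape lying flat, 90 mm across, 30 mm high; point 15 mm up on its axis. Leave alone.
Mind the look-alikes: they are no part of the job. Leave any purple look-alike of the part that bears reducer_mid alone.

How it is judged:
On the way, in this order (a step that is already met when the one before it is completed fails the run):
1. every fitting lies in the open box (x of adapter_mid in the frame of box between -0.1 and 0.1 m and y of adapter_mid in the frame of box between -0.085 and 0.085 m and z of adapter_mid in the frame of box between 0.005 and 0.06 m and x of union_mid in the frame of box between -0.1 and 0.1 m and y of union_mid in the frame of box between -0.085 and 0.085 m and z of union_mid in the frame of box between 0.005 and 0.06 m and x of reducer_mid in the frame of box between -0.1 and 0.1 m and y of reducer_mid in the frame of box between -0.085 and 0.085 m and z of reducer_mid in the frame of box between 0.005 and 0.06 m and x of manifold_mid in the frame of box between -0.1 and 0.1 m and y of manifold_mid in the frame of box between -0.085 and 0.085 m and z of manifold_mid in the frame of box between 0.005 and 0.06 m and x of checkvalve_mid in the frame of box between -0.1 and 0.1 m and y of checkvalve_mid in the frame of box between -0.085 and 0.085 m and z of checkvalve_mid in the frame of box between 0.005 and 0.06 m), for 0.2 s.
2. the lid is shut (value of joint lid below 0.04 rad), for 0.1 s.
3. all six snap tabs are engaged with the lid shut (value of joint lid below 0.04 rad and value of joint each of tab1, tab2, tab3, tab4, tab5, tab6 above 0.0062 m), for 0.2 s.
4. the yellow key is pressed alone (value of joint key_yellow above 0.0042 m and value of joint each of key_blue, key_green below 0.002 m), for 0.05 s.
5. the blue key is pressed alone (value of joint key_blue above 0.0042 m and value of joint each of key_yellow, key_green below 0.002 m), for 0.05 s.
6. the green key is pressed alone (value of joint key_green above 0.0042 m and value of joint each of key_yellow, key_blue below 0.002 m), for 0.05 s.
At the end, for the whole second after the job is handed in: every fitting that is present is inside the box; the lid is shut (within 0.04 rad); all six tabs are down by more than 6.2 of their 8 mm; the three keys are released (pressed, in their turn, by more than 4.2 of 6 mm) (all of step 1 and all of step 3 and value of joint each of key_yellow, key_blue, key_green below 0.001 m); the robot touches nothing.
It fails at once if a tab is pressed (more than 4 mm) while the lid is open (more than 0.15 rad) (value of joint lid above 0.15 rad and value of joint any of tab1, tab2, tab3, tab4, tab5, tab6 above 0.004 m).
It fails at once if a key is pressed (more than 3 mm) before all tabs are engaged (value of joint any of key_yellow, key_blue, key_green above 0.003 m and value of joint any of tab1, tab2, tab3, tab4, tab5, tab6 below 0.0055 m).
It fails at once if two keys are pressed at once (more than 3 mm) (value of joint each of key_yellow, key_blue above 0.003 m or value of joint each of key_yellow, key_green above 0.003 m or value of joint each of key_blue, key_green above 0.003 m).
It fails at once if the bottle, mug or tape is moved by more than 30 mm (distance of any of sealant_mid, mug_mid, tape_mid from where it was at the start of the episode above 0.03 m).
Of adapter, union, reducer, manifold, checkvalve only 3 to 4 are there at a start; the rules pass over those that are not, and their reading is None.
At some moment in a run one of adapter, union, reducer, manifold, checkvalve may be knocked a few centimetres aside while the robot is not near it.
Once in a run the grip may slacken for a moment while it holds something.
It also fails if it takes over 208 s, if anything falls off the work surface, if the arm or the gripper's body presses on something with over 40 N, if the wrist force passes 120 N, or if a joint passes its speed limit or range.

## Working session

There is one attempt and no reset: what is moved stays moved. The work goes in short steps, Python scripts to look and compute and a shell command to move; the robot and the scene stay as the last step left them, time stands still between calls to the robot, and variables do not carry over. Pictures are saved under pics/ and viewed, at most 14 in all, crops included, and the job is handed in when it is done.

```bash
ls; mkdir -p pics
cat > h.py <<'E'
import numpy as np, cv2
from rig import robot, vision, job
N=["box","lid","adapter_mid","union_mid","reducer_mid","manifold_mid","checkvalve_mid","key_yellow_top","key_blue_top","key_green_top","sealant_mid","mug_mid","tape_mid","tab1"]
def ray(c,p,z):
    K,T=np.array(c["K"]),np.array(c["cam_to_world"])
    d=T[:3,:3]@np.linalg.inv(K)@np.array([p[1],p[0],1.]); o=T[:3,3]
    return o+d*(z-o[2])/d[2]
def px(c,X):
    K,T=np.array(c["K"]),np.array(c["cam_to_world"])
    q=K@(T[:3,:3].T@(np.array(X)-T[:3,3])); return q[1]/q[2],q[0]/q[2]
def save(c,n,crop=None,s=1):
    f=c["frame"][...,::-1]
    if crop: f=f[crop[0]:crop[1],crop[2]:crop[3]]
    cv2.imwrite("pics/"+n,cv2.resize(np.ascontiguousarray(f),None,fx=s,fy=s,interpolation=cv2.INTER_CUBIC))
def axis(c,m,z):
    "centre and long-axis angle in world of a mask at height z"
    p=np.argwhere(m)[::3]; W=np.array([ray(c,q,z)[:2] for q in p])
    r=cv2.minAreaRect(W.astype(np.float32)*1000); b=cv2.boxPoints(r)
    e=[b[1]-b[0],b[2]-b[1]]; l=max(e,key=np.linalg.norm)
    return np.array(r[0])/1000, np.degrees(np.arctan2(l[1],l[0]))%180, [round(float(np.linalg.norm(x))) for x in e]
E
python3 - <<'E'
from h import *
for cn in("top","scene"):
    c=vision.camera(cn); save(c,cn+"0.png",s=1.4)
    print(cn,np.round(c["cam_to_world"],3).tolist())
    for n in N:
        r=vision.outline_of(cn,n)
        for d in r[:4]:
            if d["conf"]<.3: continue
            z=.018 if n in N[2:7] else .038 if "key" in n else 0.03
            o=axis(c,d["mask"],z) if d["mask"].sum()>20 else None
            print(n,round(d["conf"],2),np.round(d["point"]),o and (np.round(o[0],3),round(o[1]),o[2]))
print(robot.get_obs())
E
```

```text
pics
top [[0.014, -0.997, 0.082, 0.467], [-1.0, -0.013, 0.016, 0.007], [-0.014, -0.083, -0.996, 1.157], [0.0, 0.0, 0.0, 1.0]]
box 0.82 [228. 190.] (array([0.508, 0.269]), 79, [257, 331])
lid 0.8 [226. 153.] (array([0.526, 0.362]), 170, [255, 135])
union_mid 0.86 [205. 348.] (array([ 0.58 , -0.143]), 42, [38, 92])
reducer_mid 0.86 [190. 302.] (array([ 0.616, -0.02 ]), 159, [93, 35])
reducer_mid 0.79 [291. 383.] (array([ 0.363, -0.237]), 166, [88, 42])
reducer_mid 0.69 [232. 447.] (array([ 0.505, -0.398]), 56, [29, 29])
checkvalve_mid 0.74 [225. 381.] (array([ 0.525, -0.238]), 180, [89, 37])
key_yellow_top 0.67 [214. 444.] (array([ 0.559, -0.387]), 18, [24, 24])
key_blue_top 0.47 [257. 447.] (array([ 0.449, -0.394]), 154, [30, 28])
key_green_top 0.75 [225. 382.] (array([ 0.524, -0.232]), 180, [88, 38])
key_green_top 0.53 [233. 446.] (array([ 0.504, -0.39 ]), 56, [25, 27])
sealant_mid 0.65 [132. 298.] (array([ 0.758, -0.005]), 1, [42, 67])
mug_mid 0.59 [137. 365.] (array([ 0.753, -0.185]), 145, [131, 80])
tape_mid 0.82 [284. 141.] (array([0.362, 0.358]), 100, [96, 82])
tape_mid 0.37 [23
[... 1670 characters left out ...]
35451194e+00,  5.27476704e-01,  1.43269956e+00, -3.26664369e-05,
        1.18142774e+00, -1.78506297e-01]), 'joint_velocities': array([-7.36586434e-04,  7.78993652e-04, -1.42304321e-05,  1.24389356e-03,
        2.45292980e-03,  1.95585332e-04]), 'joint_torque': array([-1.21247886e-03, -4.40008771e+01, -1.76981252e+01,  6.31471421e-02,
        5.04761108e-02, -3.07063874e-05]), 'position': array([ 0.24039271, -0.576886  ,  0.23056286]), 'tool_rot': array([ 9.80579502e-01,  1.96122003e-01, -1.52151218e-05, -5.38879613e-06]), 'ft_force': array([-0.3463459 , -0.09277712,  0.77866136]), 'moment': array([-0.02795149, -0.05330878, -0.00872248]), 'grip_force': 0.0, 'grip_width': 0.08712008088362914}
```

View pics/top0.png

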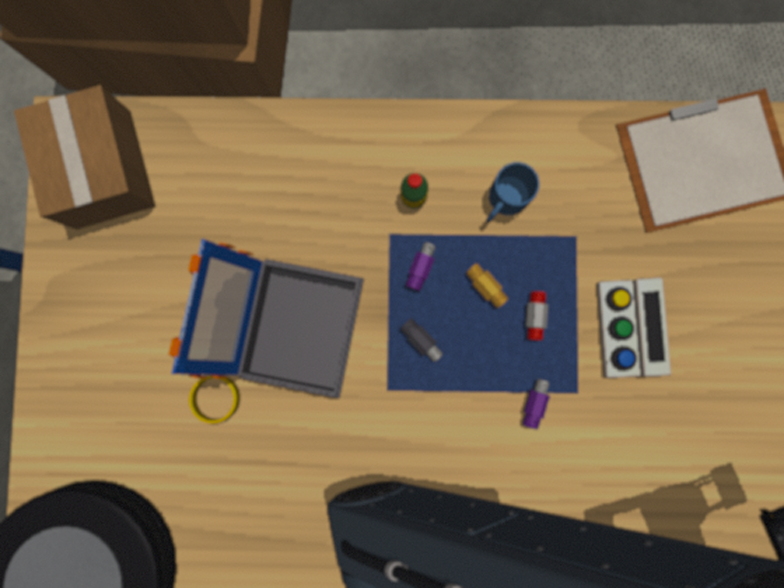

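View pics/scene0.png

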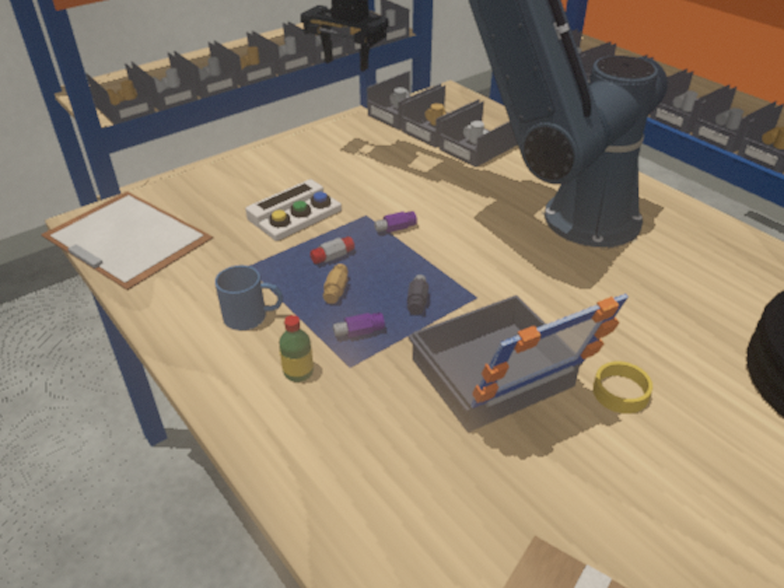

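The top picture (784 px scale) shows three real fittings: dark reducer at (col 420, row 341), brass union at (488, 285) and red-capped check valve at (537, 315). The purple look-alikes are at (421, 266) and (536, 404), and I'll leave both alone. The box is at about (300, 328) with its lid open to the left. The keys at col 622 run yellow, green, blue from top to bottom. There is no adapter or manifold on the bench; the one manifold report, scene [146, 214], is the green key.

Candidates for the reducer in 560 px: dark (301, 243), purple (302, 190), purple (383, 291). I choose the dark one.

```bash
cat >> h.py <<'E'
def dark(c,box=(215,275,280,325),n=None):
    f=cv2.cvtColor(np.ascontiguousarray(c["frame"]),cv2.COLOR_RGB2HSV).astype(int)
    m=np.zeros(f.shape[:2],bool); r0,r1,c0,c1=box
    m[r0:r1,c0:c1]=(f[r0:r1,c0:c1,1]<90)
    k,l,s,_=cv2.connectedComponentsWithStats(m.astype(np.uint8)); 
    return l==1+np.argmax(s[1:,4])
from scipy.optimize import least_squares
E
python3 - <<'E'
from h import *
c=vision.camera("top"); m=dark(c); print("reducer",axis(c,m,.018),m.sum())
C=np.array([[262,264],[280,362],[396,338],[376,240]])/1.4
W=np.array([ray(c,p,.065)[:2] for p in C]); print(W.round(4).tolist())
# model corners order: image top-left=(+x,+y)
M=np.array([[.105,.09],[.105,-.09],[-.105,-.09],[-.105,.09]])
def fit(p): 
    R=np.array([[np.cos(p[2]),-np.sin(p[2])],[np.sin(p[2]),np.cos(p[2])]]); return (M@R.T+p[:2]-W).ravel()
s=least_squares(fit,[.5,.2,0]); print("box",s.x,np.degrees(s.x[2]),s.fun.round(4))
p=s.x;R=np.array([[np.cos(p[2]),-np.sin(p[2])],[np.sin(p[2]),np.cos(p[2])]])
f=c["frame"].copy(); 
f[m]=f[m]//2+np.array([0,120,0],np.uint8)
q=np.array([px(c,[*(R@v+p[:2]),.065])[::-1] for v in M])*16
cv2.polylines(f,[q.astype(np.int32)],True,(0,255,0),1,shift=4)
c["frame"]=f; save(c,"crop1.png",(165,305,110,330),3.5)
for cn,n in(("top","key_yellow_top"),("top","key_green_top"),("top","key_blue_top"),("top","mug_mid"),("top","sealant_mid")):
    pass
for n,pp in dict(y=(298/1.4,621/1.4),g=(328/1.4,624/1.4),b=(358/1.4,627/1.4)).items(): print(n,ray(c,pp,.038).round(4))
E
```

```text
reducer (array([ 0.47413968, -0.02354689]), np.float32(42.318382), [37, 94]) 454
[[0.6128, 0.2649], [0.5821, 0.086], [0.3738, 0.125], [0.4066, 0.3014]]
box [ 0.49384254  0.194321   -0.17877983] -10.243329804961514 [ 0.0004 -0.0007 -0.0009  0.0011  0.0007 -0.0005 -0.0001  0.0001]
y [ 0.5576 -0.389   0.038 ]
g [ 0.5026 -0.3935  0.038 ]
b [ 0.448  -0.3981  0.038 ]
```

View pics/crop1.png

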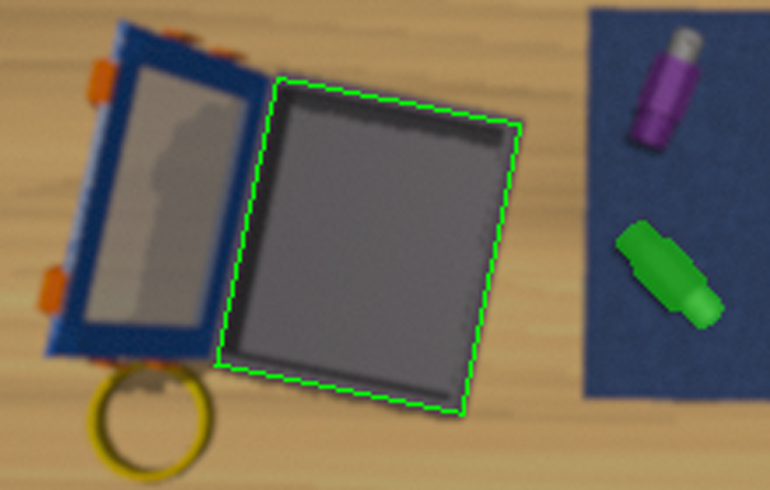

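```bash
cat > go.py <<'E'
import sys, numpy as np
from h import robot
from scipy.spatial.transform import Rotation as R
B=(0.4938,0.1943,-10.24)
def boxw(x,y):
    a=np.radians(B[2]); return B[0]+x*np.cos(a)-y*np.sin(a), B[1]+x*np.sin(a)+y*np.cos(a)
def go(x,y,z,psi=None):
    o=robot.get_obs(); r=R.from_quat(o["tool_rot"]).as_matrix()
    cur=np.degrees(np.arctan2(r[1,0],r[0,0])); d=r.T@(np.array([x,y,z])-o["position"])
    t=0 if psi is None else -((psi-cur+180)%360-180)
    print("shift",(d/.3).round(4),"turn",round(t/360,4),"rows>=",int(np.ceil(max(np.linalg.norm(d)/.0417,abs(t)/7.16)))+2,"psi",cur.round(1),"pos",o["position"].round(4),"w",round(o["grip_width"],4),"t",round(o["time"],1),"F",o["ft_force"].round(1))
if __name__=="__main__":
    a=sys.argv[1:]
    if a[0]=="b": x,y=boxw(float(a[1]),float(a[2])); a=[x,y]+a[3:]; 
    a=[float(v) for v in a]
    if sys.argv[1]=="b" and len(a)>3: a[3]+=B[2]
    go(*a)
E
python3 go.py .474 -.0235 .13 42
```

```text
shift [ 1.4282 -1.4031  0.3352] turn -0.0538 rows>= 17 psi 22.6 pos [ 0.2404 -0.5769  0.2305] w 0.0872 t 1.6 F [-0.1 -0.5  0.3]
```

```bash
R='[0.9,-0.9,0,-0.054]'; python3 -m handwheel '[[0.9,-0.9,0,-0.054],[0.9,-0.9,0,-0.054],[0.9,-0.9,0,-0.054],[0.9,-0.9,0,-0.054],[0.9,-0.9,0,-0.054],[0.9,-0.9,0,-0.054],[0.9,-0.9,0,-0.054],[0.9,-0.9,0,-0.054],[0.9,-0.9,0,-0.054],[0.9,-0.9,0,-0.054],[0.9,-0.9,0,-0.054],[0.9,-0.9,0,-0.054]]' 100 40; python3 go.py .474 -.0235 .10 42
```

```text
time: 2.55
position: [0.3862, -0.2243, 0.2309]
tool_rot: [0.933, 0.36, 0.0, 0.001]
ft_force: [0.6, -0.7, 0.3]
grip_width: 0.087
grip_force: 0.0
shift [ 0.6663 -0.3005  0.4354] turn 0.0004 rows>= 9 psi 42.2 pos [ 0.3862 -0.2243  0.2309] w 0.087 t 2.5 F [ 0.6 -0.7  0.3]
```

```bash
python3 -m handwheel '[[0.666,-0.3,0.435,0],[0.666,-0.3,0.435,0],[0.666,-0.3,0.435,0],[0.666,-0.3,0.435,0],[0.666,-0.3,0.435,0],[0.666,-0.3,0.435,0],[0.666,-0.3,0.435,0],[0.666,-0.3,0.435,0],[0.666,-0.3,0.435,0],[0.666,-0.3,0.435,0]]'
python3 - <<'E'
from h import *
for cn in("top","scene"):
    c=vision.camera(cn)
    for d in vision.outline_of(cn,"reducer_mid")[:4]:
        if d["conf"]>.3: o=axis(c,d["mask"],.018); print(cn,d["conf"],d["point"],o)
    save(c,cn+"1.png",s=1.4)
from go import go; go(.474,-.0235,.012,42)
E
```

```text
time: 3.38
position: [0.4744, -0.0253, 0.1007]
tool_rot: [0.934, 0.358, 0.001, 0.001]
ft_force: [0.0, -0.1, -0.4]
grip_width: 0.0867
grip_force: 0.0
top 0.8 [190.1, 301.5] (array([ 0.61774872, -0.0197088 ]), np.float32(154.1808), [91, 33])
top 0.57 [287.4, 382.4] (array([ 0.36287973, -0.23428743]), np.float32(168.28828), [90, 39])
scene 0.72 [229.9, 258.4] (array([ 0.61696381, -0.02314372]), np.float32(161.08466), [92, 50])
scene 0.55 [213.5, 302.1] (array([ 0.4806431 , -0.02328029]), np.float32(42.61144), [35, 110])
scene 0.54 [162.9, 285.6] (array([ 0.36733273, -0.21904669]), np.float32(141.6404), [18, 16])
shift [ 0.002  -0.0036  0.2963] turn -0.0002 rows>= 5 psi 41.9 pos [ 0.4741 -0.0246  0.1009] w 0.087 t 3.6 F [-0.8  0.7  1.1]
```

View pics/scene1.png

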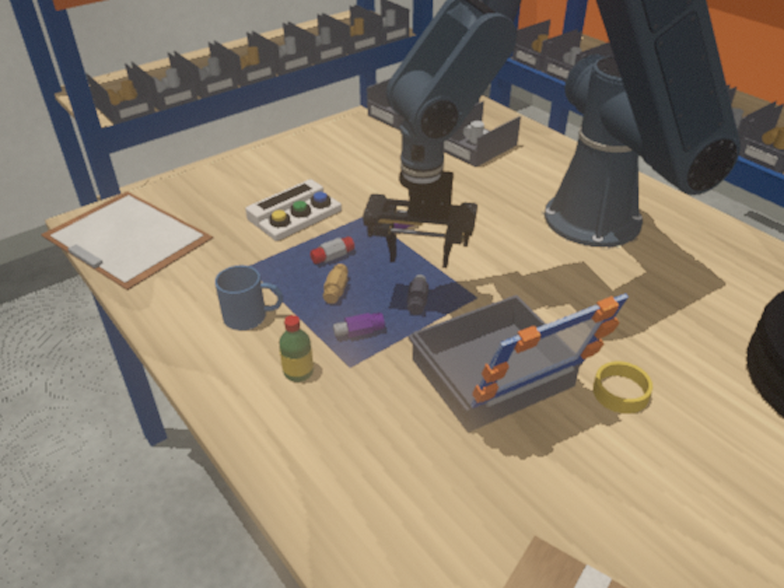

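The gripper is over the dark reducer at (418, 293), with the fingers on either side of its axis. Nothing has moved since the first pictures, so I'll descend and grip.

```bash
python3 -m handwheel '[[0,0,0.1,0],[0,0,0.2,0],[0,0,0.296,0],[0,0,0.296,0],[0,0,0.296,0]]'; python3 -m handwheel '[[0,0,0,0],[0,0,0,0],[0,0,0,0],[0,0,0,0],[0,0,0,0],[0,0,0,0],[0,0,0,0],[0,0,0,0]]' 0 45;  python3 -m handwheel '[[0,0,-0.2,0],[0,0,-0.4,0],[0,0,-0.5,0],[0,0,-0.5,0],[0,0,-0.5,0]]'; python3 go.py b 0.06 -0.02 .16 90
```

```text
time: 4.0
position: [0.4739, -0.024, 0.0108]
tool_rot: [0.934, 0.358, -0.0, -0.0]
ft_force: [0.4, 0.4, -0.8]
grip_width: 0.0869
grip_force: 0.0
time: 4.67
position: [0.4739, -0.0231, 0.0113]
tool_rot: [0.933, 0.359, 0.0, 0.0]
ft_force: [0.2, -0.5, 1.1]
grip_width: 0.042
grip_force: 0.1
time: 5.08
position: [0.4772, -0.0239, 0.1661]
tool_rot: [0.933, 0.359, 0.005, 0.003]
ft_force: [1.5, -0.4, 0.5]
grip_width: 0.0085
grip_force: 0.0
shift [ 0.5978 -0.3039  0.0211] turn -0.1046 rows>= 8 psi 42.1 pos [ 0.4772 -0.0239  0.1661] w 0.0085 t 5.1 F [ 1.5 -0.4  0.5]
```

The fingers were too slow: I lifted before they had closed on the reducer. Reopening and retrying with a longer dwell.

```bash
python3 -m handwheel '[[0,0,0,0],[0,0,0,0],[0,0,0,0],[0,0,0,0],[0,0,0,0],[0,0,0,0],[0,0,0,0],[0,0,0,0],[0,0,0,0],[0,0,0,0],[0,0,0,0],[0,0,0,0],[0,0,0,0],[0,0,0,0],[0,0,0,0]]' 100
python3 - <<'E'
from h import *
c=vision.camera("scene")
for d in vision.outline_of("scene","reducer_mid")[:4]:
    o=axis(c,d["mask"],.018); print(d["conf"],d["point"],o)
save(c,"scene2.png",(140,260,200,400),3)
from go import go; go(.474,-.0235,.012,42)
E
```

```text
time: 6.33
position: [0.4739, -0.0232, 0.1613]
tool_rot: [0.933, 0.359, 0.0, 0.0]
ft_force: [0.2, -0.2, -0.8]
grip_width: 0.0866
grip_force: 0.0
0.68 [209.8, 303.1] (array([ 0.47551581, -0.01961382]), np.float32(44.407215), [39, 111])
0.64 [160.8, 287.0] (array([ 0.36253455, -0.23662   ]), np.float32(165.73694), [96, 53])
0.63 [230.8, 258.7] (array([ 0.61713855, -0.02221215]), np.float32(158.64284), [90, 53])
shift [-4.000e-04  1.100e-03  4.975e-01] turn 0.0002 rows>= 6 psi 42.1 pos [ 0.4739 -0.0232  0.1613] w 0.0868 t 6.4 F [-0.3 -0.5  0.3]
```

View pics/scene2.png

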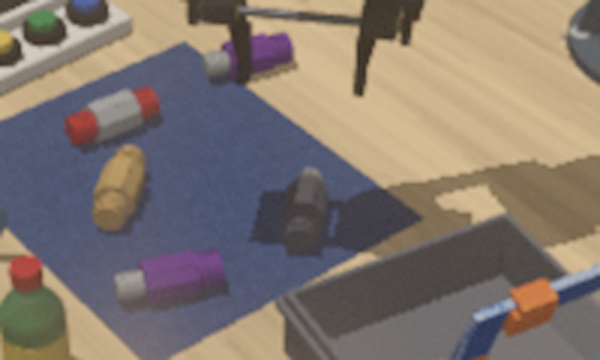

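The reducer is still lying in place at crop (307, 210), so I'll grip it again and wait longer.

```bash
python3 -m handwheel '[[0,0,0.12,0],[0,0,0.25,0],[0,0,0.38,0],[0,0,0.497,0],[0,0,0.497,0],[0,0,0.497,0]]'; python3 -m handwheel '[[0,0,0,0],[0,0,0,0],[0,0,0,0],[0,0,0,0],[0,0,0,0],[0,0,0,0],[0,0,0,0],[0,0,0,0],[0,0,0,0],[0,0,0,0],[0,0,0,0],[0,0,0,0],[0,0,0,0],[0,0,0,0]]' 0 45;  python3 -m handwheel '[[0,0,-0.1,0],[0,0,-0.25,0],[0,0,-0.4,0],[0,0,-0.5,0],[0,0,-0.5,0],[0,0,-0.5,0]]'; python3 go.py b 0.06 -0.02 .16 90
```

```text
time: 6.93
position: [0.4742, -0.0234, 0.011]
tool_rot: [0.933, 0.359, -0.0, -0.0]
ft_force: [0.0, -0.3, -0.3]
grip_width: 0.0868
grip_force: 0.0
time: 8.1
position: [0.4731, -0.0228, 0.0122]
tool_rot: [0.933, 0.359, -0.001, -0.0]
ft_force: [-1.7, 2.6, 4.1]
grip_width: 0.0358
grip_force: 44.9
time: 8.6
position: [0.4761, -0.024, 0.1641]
tool_rot: [0.933, 0.359, 0.003, 0.002]
ft_force: [0.1, 0.4, -3.0]
grip_width: 0.0357
grip_force: 45.0
shift [ 0.6009 -0.3015  0.014 ] turn -0.1047 rows>= 8 psi 42.1 pos [ 0.4761 -0.024   0.1641] w 0.0357 t 8.6 F [ 0.1  0.4 -3. ]
```

```bash
python3 -m handwheel '[[0.1,-0.05,0,-0.02],[0.2,-0.1,0,-0.04],[0.3,-0.15,0,-0.06],[0.4,-0.2,0,-0.08],[0.5,-0.25,0,-0.1],[0.6,-0.3,0,-0.105],[0.6,-0.3,0,-0.105],[0.6,-0.3,0,-0.105],[0.6,-0.3,0,-0.105],[0.6,-0.3,0,-0.105]]'; python3 go.py b 0.06 -0.02 .020 90
```

```text
time: 9.43
position: [0.5459, 0.1631, 0.1606]
tool_rot: [0.767, 0.641, -0.002, -0.001]
ft_force: [0.7, -0.5, -1.3]
grip_width: 0.0356
grip_force: 45.0
shift [0.0053 0.0121 0.4687] turn 0.0001 rows>= 6 psi 79.8 pos [0.5459 0.1631 0.1606] w 0.0356 t 9.4 F [ 0.7 -0.5 -1.3]
```

```bash
python3 -m handwheel '[[0.005,0.012,0.1,0],[0.005,0.012,0.2,0],[0.005,0.012,0.3,0],[0.005,0.012,0.4,0],[0.005,0.012,0.468,0],[0.005,0.012,0.468,0],[0.005,0.012,0.468,0]]'; python3 -m handwheel '[[0,0,0,0],[0,0,0,0],[0,0,0,0],[0,0,0,0],[0,0,0,0]]' 54;  python3 -m handwheel '[[0,0,-0.1,0],[0,0,-0.25,0],[0,0,-0.4,0],[0,0,-0.5,0],[0,0,-0.5,0],[0,0,-0.5,0]]'
python3 - <<'E'
from h import *
for cn in("top","scene"):
    c=vision.camera(cn); save(c,cn+"3.png",s=1.4)
    for n in ("union_mid","checkvalve_mid"):
      for d in vision.outline_of(cn,n)[:2]:
        o=axis(c,d["mask"],.018); print(cn,n,d["conf"],d["point"],o)
from go import go; go(.58,-.143,.165,42)
E
```

```text
time: 10.02
position: [0.5502, 0.1638, 0.021]
tool_rot: [0.767, 0.641, -0.001, -0.001]
ft_force: [1.3, -0.1, -1.5]
grip_width: 0.0356
grip_force: 45.0
time: 10.43
position: [0.5515, 0.1652, 0.0228]
tool_rot: [0.767, 0.642, 0.001, 0.001]
ft_force: [0.4, -0.0, 0.5]
grip_width: 0.0465
grip_force: 0.0
time: 10.93
position: [0.5526, 0.1654, 0.1748]
tool_rot: [0.767, 0.642, 0.003, 0.002]
ft_force: [0.1, 0.0, -0.4]
grip_width: 0.0466
grip_force: 0.0
top union_mid 0.79 [202.5, 347.1] (array([ 0.58273016, -0.14430817]), np.float32(45.26998), [39, 89])
top checkvalve_mid 0.95 [225.0, 379.4] (array([ 0.52568365, -0.23812997]), np.float32(174.09865), [91, 36])
scene union_mid 0.7 [249.4, 387.8] (array([0.38245547, 0.22753853]), np.float32(169.60329), [399, 113])
scene union_mid 0.61 [147.9, 211.5] (array([ 0.49199078, -0.41525488]), np.float32(65.65668), [20, 42])
scene checkvalve_mid 0.41 [250.7, 211.4] (array([ 0.73769434, -0.04694073]), np.float32(62.087803), [53, 167])
shift [-0.9928  0.2797  0.0166] turn 0.1052 rows>= 10 psi 79.9 pos [0.5499 0.165  0.17  ] w 0.0468 t 11.2 F [ 0.3  0.2 -0.6]
```

View pics/scene3.png

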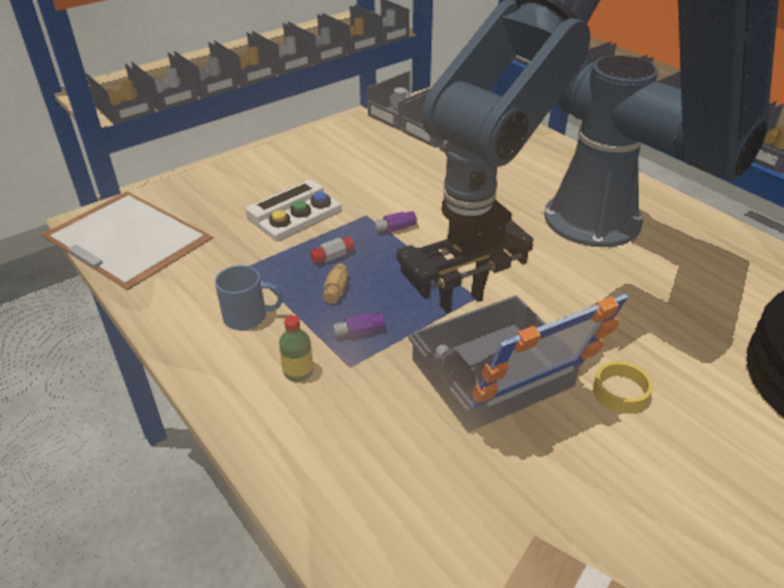

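The reducer now lies in the box's +x half, at about (447, 360). The union is still at (336, 283) and the check valve at (333, 250). Next is the union.

```bash
python3 -m handwheel '[[-0.1,0.03,0,0.01],[-0.25,0.07,0,0.03],[-0.4,0.12,0,0.05],[-0.55,0.16,0,0.07],[-0.7,0.2,0,0.09],[-0.85,0.25,0,0.104],[-0.99,0.28,0,0.104],[-0.99,0.28,0,0.104],[-0.99,0.28,0,0.104],[-0.99,0.28,0,0.104],[-0.99,0.28,0,0.104],[-0.99,0.28,0,0.104]]' 100; python3 go.py .5815 -.1437 .0125 43
```

```text
time: 12.23
position: [0.5807, -0.1404, 0.171]
tool_rot: [0.932, 0.362, -0.001, -0.001]
ft_force: [-0.6, -0.1, 0.5]
grip_width: 0.0867
grip_force: 0.0
shift [-0.0051  0.0112  0.5282] turn -0.0014 rows>= 6 psi 42.5 pos [ 0.5807 -0.1404  0.171 ] w 0.0867 t 12.2 F [-0.6 -0.1  0.5]
```

```bash
python3 -m handwheel '[[-0.005,0.011,0.12,0],[-0.005,0.011,0.25,0],[-0.005,0.011,0.38,0],[-0.005,0.011,0.48,0],[-0.005,0.011,0.528,0],[-0.005,0.011,0.528,0],[-0.005,0.011,0.528,0]]'; python3 -m handwheel '[[0,0,0,0],[0,0,0,0],[0,0,0,0],[0,0,0,0],[0,0,0,0],[0,0,0,0],[0,0,0,0],[0,0,0,0],[0,0,0,0],[0,0,0,0],[0,0,0,0],[0,0,0,0],[0,0,0,0],[0,0,0,0]]' 0 45;  python3 -m handwheel '[[0,0,-0.1,0],[0,0,-0.25,0],[0,0,-0.4,0],[0,0,-0.5,0],[0,0,-0.5,0],[0,0,-0.5,0]]'; python3 go.py b -0.06 -0.02 .16 90
```

```text
time: 12.82
position: [0.582, -0.1434, 0.0123]
tool_rot: [0.932, 0.363, -0.001, -0.001]
ft_force: [0.5, -0.3, 0.0]
grip_width: 0.0872
grip_force: 0.0
time: 13.98
position: [0.5821, -0.1453, 0.0133]
tool_rot: [0.932, 0.362, -0.0, -0.0]
ft_force: [-1.6, 0.1, 1.6]
grip_width: 0.0353
grip_force: 45.0
time: 14.48
position: [0.5842, -0.1462, 0.1655]
tool_rot: [0.932, 0.362, 0.002, 0.002]
ft_force: [-0.4, -0.4, -4.3]
grip_width: 0.0355
grip_force: 45.0
shift [ 0.3691 -1.1598  0.0126] turn -0.1037 rows>= 11 psi 42.4 pos [ 0.5842 -0.1462  0.1655] w 0.0355 t 14.5 F [-0.4 -0.4 -4.3]
```

```bash
python3 -m handwheel '[[0.03,-0.1,0,-0.01],[0.08,-0.22,0,-0.03],[0.12,-0.35,0,-0.05],[0.16,-0.48,0,-0.07],[0.2,-0.6,0,-0.09],[0.24,-0.72,0,-0.104],[0.28,-0.84,0,-0.104],[0.32,-0.97,0,-0.104],[0.32,-0.97,0,-0.104],[0.32,-0.97,0,-0.104],[0.32,-0.97,0,-0.104]]';  python3 go.py b -0.06 -0.02 .16 90
```

```text
time: 15.4
position: [0.4565, 0.1341, 0.162]
tool_rot: [0.766, 0.642, -0.001, -0.001]
ft_force: [0.0, -0.2, -2.7]
grip_width: 0.0354
grip_force: 45.0
shift [ 0.1533 -0.1127  0.0066] turn 0.0005 rows>= 4 psi 79.9 pos [0.4565 0.1341 0.162 ] w 0.0354 t 15.4 F [ 0.  -0.2 -2.7]
```

```bash
python3 -m handwheel '[[0.15,-0.11,0,0],[0.153,-0.113,0,0],[0.153,-0.113,0,0],[0.153,-0.113,0,0],[0.153,-0.113,0,0],[0.153,-0.113,0,0]]';  python3 go.py b -0.06 -0.02 .020 90
```

```text
time: 15.9
position: [0.433, 0.184, 0.1632]
tool_rot: [0.767, 0.641, 0.0, 0.0]
ft_force: [0.6, -0.2, -3.1]
grip_width: 0.0355
grip_force: 45.0
shift [ 0.0031 -0.0071  0.4772] turn -0.0 rows>= 6 psi 79.7 pos [0.433  0.184  0.1632] w 0.0355 t 15.9 F [ 0.6 -0.2 -3.1]
```

```bash
python3 -m handwheel '[[0.003,-0.007,0.1,0],[0.003,-0.007,0.2,0],[0.003,-0.007,0.3,0],[0.003,-0.007,0.4,0],[0.003,-0.007,0.475,0],[0.003,-0.007,0.475,0],[0.003,-0.007,0.475,0]]'; python3 -m handwheel '[[0,0,0,0],[0,0,0,0],[0,0,0,0],[0,0,0,0],[0,0,0,0]]' 54;  python3 -m handwheel '[[0,0,-0.1,0],[0,0,-0.25,0],[0,0,-0.4,0],[0,0,-0.5,0],[0,0,-0.5,0],[0,0,-0.5,0]]'
python3 - <<'E'
from h import *
for cn in("top","scene"):
    c=vision.camera(cn)
    for n in ("union_mid","reducer_mid","checkvalve_mid"):
      for d in vision.outline_of(cn,n)[:2]:
        o=axis(c,d["mask"],.018); print(cn,n,d["conf"],d["point"],o)
from go import go; go(.525,-.238,.165,0)
E
```

```text
time: 16.48
position: [0.4304, 0.1856, 0.0198]
tool_rot: [0.767, 0.641, -0.001, -0.0]
ft_force: [0.1, -0.2, -2.9]
grip_width: 0.0358
grip_force: 45.0
time: 16.9
position: [0.4317, 0.1865, 0.022]
tool_rot: [0.767, 0.642, 0.002, 0.001]
ft_force: [2.1, -2.8, 2.4]
grip_width: 0.0468
grip_force: 1.6
time: 17.4
position: [0.431, 0.187, 0.1735]
tool_rot: [0.767, 0.642, 0.003, 0.001]
ft_force: [0.2, -0.7, -0.8]
grip_width: 0.0467
grip_force: 0.0
top union_mid 0.62 [261.4, 228.4] (array([0.42970401, 0.16773422]), np.float32(90.80701), [44, 34])
top union_mid 0.34 [136.7, 366.8] (array([ 0.75758289, -0.18939719]), np.float32(148.72798), [131, 83])
top reducer_mid 0.83 [187.9, 302.0] (array([ 0.61733911, -0.02088336]), np.float32(162.24275), [86, 36])
top reducer_mid 0.83 [290.1, 384.7] (array([ 0.36361469, -0.23665222]), np.float32(163.65611), [90, 40])
top checkvalve_mid 0.8 [225.3, 380.1] (array([ 0.52492072, -0.23712279]), np.float32(172.70465), [87, 39])
top checkvalve_mid 0.62 [235.6, 445.7] (array([ 0.50517734, -0.39625912]), np.float32(90.76132), [26, 23])
scene union_mid 0.52 [250.5, 211.9] (array([ 0.73801416, -0.04613284]), np.float32(62.40469), [54, 162])
scene union_mid 0.51 [238.1, 360.4] (array([0.42230704, 0.14662064]), np.float32(76.31377), [38, 42])
scene reducer_mid 0.73 [231.5, 258.0] (array([ 0.61727704, -0.02237065]), np.float32(158.63594), [94, 51])
scene reducer_mid 0.63 [261.7, 326.9] (array([0.54797473, 0.15913235]), np.float32(77.19973), [37, 106])
scene checkvalve_mid 0.66 [177.1, 236.0] (array([ 0.52769238, -0.23698846]), np.float32(2.691791), [59, 102])
scene checkvalve_mid 0.42 [279.8, 347.6] (array([0.54941119, 0.23482275]), np.float32(162.10971), [45, 30])
shift [-1.3361  0.5635  0.0155] turn 0.2218 rows>= 14 psi 79.9 pos [0.4292 0.1863 0.1697] w 0.0468 t 17.8 F [-0.1 -0.  -0.2]
```

```bash
python3 -m handwheel '[[-0.1,0.04,0,0.02],[-0.23,0.1,0,0.04],[-0.36,0.15,0,0.06],[-0.5,0.2,0,0.08],[-0.62,0.26,0,0.1],[-0.74,0.32,0,0.12],[-0.87,0.38,0,0.14],[-0.96,0.42,0,0.16],[-0.96,0.42,0,0.18],[-0.96,0.42,0,0.2],[-0.96,0.42,0,0.22],[-0.96,0.42,0,0.23],[-0.96,0.42,0,0.23],[-0.96,0.42,0,0.23]]' 100; python3 go.py .525 -.2375 .165 -3
```

```text
time: 18.97
position: [0.5029, -0.1191, 0.1702]
tool_rot: [1.0, -0.025, -0.001, -0.0]
ft_force: [0.0, -0.1, -0.1]
grip_width: 0.087
grip_force: 0.0
shift [0.0929 0.3905 0.0171] turn 0.0005 rows>= 5 psi -2.8 pos [ 0.5029 -0.1191  0.1702] w 0.087 t 19.0 F [ 0.  -0.1 -0.1]
```

```bash
python3 -m handwheel '[[0.03,0.13,0,0],[0.06,0.26,0,0],[0.092,0.391,0,0],[0.092,0.391,0,0],[0.092,0.391,0.1,0],[0.092,0.391,0.2,0],[0.092,0.391,0.32,0],[0.092,0.391,0.44,0],[0.092,0.391,0.525,0],[0.092,0.391,0.525,0],[0.092,0.391,0.525,0]]'; python3 -m handwheel '[[0,0,0,0],[0,0,0,0],[0,0,0,0],[0,0,0,0],[0,0,0,0],[0,0,0,0],[0,0,0,0],[0,0,0,0],[0,0,0,0],[0,0,0,0],[0,0,0,0],[0,0,0,0],[0,0,0,0],[0,0,0,0]]' 0 45;  python3 -m handwheel '[[0,0,-0.1,0],[0,0,-0.25,0],[0,0,-0.4,0],[0,0,-0.5,0],[0,0,-0.5,0],[0,0,-0.5,0]]'; python3 go.py b 0 -0.02 .16 90
```

```text
time: 19.88
position: [0.5244, -0.2372, 0.0121]
tool_rot: [1.0, -0.025, -0.001, -0.001]
ft_force: [0.9, 0.7, -0.1]
grip_width: 0.0874
grip_force: 0.0
time: 21.05
position: [0.5249, -0.2379, 0.0135]
tool_rot: [1.0, -0.026, 0.0, 0.0]
ft_force: [0.7, -0.3, 0.8]
grip_width: 0.0355
grip_force: 44.9
time: 21.55
position: [0.5257, -0.2382, 0.1654]
tool_rot: [1.0, -0.026, 0.002, 0.001]
ft_force: [0.3, 1.1, -2.2]
grip_width: 0.0355
grip_force: 44.9
shift [-0.1887 -1.3684  0.014 ] turn -0.2297 rows>= 14 psi -2.9 pos [ 0.5257 -0.2382  0.1654] w 0.0355 t 21.6 F [ 0.3  1.1 -2.2]
```

```bash
python3 -m handwheel '[[-0.02,-0.1,0,-0.015],[-0.04,-0.23,0,-0.035],[-0.06,-0.36,0,-0.055],[-0.08,-0.49,0,-0.075],[-0.1,-0.62,0,-0.095],[-0.12,-0.75,0,-0.115],[-0.13,-0.87,0,-0.135],[-0.14,-0.98,0,-0.155],[-0.14,-0.98,0,-0.175],[-0.14,-0.98,0,-0.195],[-0.14,-0.98,0,-0.215],[-0.14,-0.98,0,-0.23],[-0.14,-0.98,0,-0.23],[-0.14,-0.98,0,-0.23]]'; python3 go.py b 0 -0.02 .16 90
```

```text
time: 22.72
position: [0.4963, 0.0583, 0.1615]
tool_rot: [0.768, 0.641, -0.002, -0.002]
ft_force: [-0.2, -0.4, -1.4]
grip_width: 0.0354
grip_force: 44.9
shift [ 0.3781 -0.0891  0.0054] turn -0.0002 rows>= 5 psi 79.7 pos [0.4963 0.0583 0.1615] w 0.0354 t 22.7 F [-0.2 -0.4 -1.4]
```

```bash
python3 -m handwheel '[[0.12,-0.03,0,0],[0.25,-0.06,0,0],[0.378,-0.089,0,0],[0.378,-0.089,0,0],[0.378,-0.089,0,0],[0.378,-0.089,0,0],[0.378,-0.089,0,0]]'; python3 go.py b 0 -0.02 .022 90
python3 - <<'E'
from h import *
from go import boxw
c=vision.camera("scene"); save(c,"scene4.png",(180,320,270,460),4)
print(px(c,[*boxw(0,-.02),.023]))
E
```

```text
time: 23.3
position: [0.4913, 0.1732, 0.1628]
tool_rot: [0.767, 0.641, -0.001, -0.0]
ft_force: [0.7, 0.2, -2.3]
grip_width: 0.0358
grip_force: 44.9
shift [ 0.0043 -0.0037  0.4694] turn -0.0 rows>= 6 psi 79.7 pos [0.4913 0.1732 0.1628] w 0.0358 t 23.3 F [ 0.7  0.2 -2.3]
(np.float64(252.3830041624124), np.float64(347.3550258776928))
```

View pics/scene4.png

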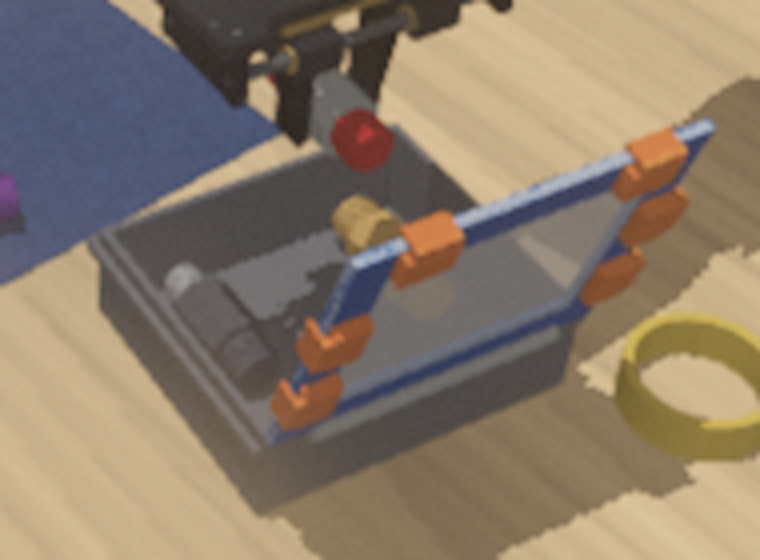

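The check valve is held upright at crop (350, 130). The reducer lies at (220, 330) and the union at (365, 225), leaving a gap of about 80 mm between them. I'll lower the check valve straight into it.

```bash
python3 -m handwheel '[[0.004,-0.003,0.1,0],[0.004,-0.003,0.2,0],[0.004,-0.003,0.3,0],[0.004,-0.003,0.38,0],[0.004,-0.003,0.43,0],[0.004,-0.003,0.468,0],[0.004,-0.003,0.468,0],[0.004,-0.003,0.468,0]]'; python3 -m handwheel '[[0,0,0,0],[0,0,0,0],[0,0,0,0],[0,0,0,0],[0,0,0,0]]' 54;  python3 -m handwheel '[[0,0,-0.1,0],[0,0,-0.25,0],[0,0,-0.4,0],[0,0,-0.55,0],[0,0,-0.7,0],[0,0,-0.8,0],[0,0,-0.8,0],[0,0,-0.8,0]]';python3 go.py b 0 -0.12 .27 90
```

```text
time: 24.02
position: [0.4912, 0.1749, 0.0228]
tool_rot: [0.767, 0.641, -0.0, -0.0]
ft_force: [-0.7, -0.3, -1.1]
grip_width: 0.0355
grip_force: 44.9
time: 24.43
position: [0.4914, 0.1758, 0.0237]
tool_rot: [0.767, 0.642, 0.001, 0.0]
ft_force: [0.5, 0.4, 0.4]
grip_width: 0.0466
grip_force: 0.0
time: 25.1
position: [0.4926, 0.1761, 0.2664]
tool_rot: [0.767, 0.642, 0.003, 0.002]
ft_force: [-0.8, 0.9, -0.6]
grip_width: 0.0472
grip_force: 0.0
shift [-0.3395 -0.0073 -0.0129] turn 0.0003 rows>= 5 psi 79.9 pos [0.4926 0.1761 0.2664] w 0.0472 t 25.1 F [-0.8  0.9 -0.6]
```

```bash
python3 -m handwheel '[[0,0,-0.1,0],[0,0,-0.12,0],[0,0,-0.12,0],[0,0,-0.12,0],[0,0,-0.12,0],[0,0,-0.12,0],[0,0,-0.12,0],[0,0,-0.12,0],[0,0,-0.12,0]]' 0 45; python3 go.py b 0 0.2 .30 90;  python3 - <<'E'
from h import *
c=vision.camera("top"); save(c,"top5.png",(150,300,100,300),4)
c=vision.camera("scene")
for n in ("union_mid","reducer_mid","checkvalve_mid"):
  for d in vision.outline_of("scene",n)[:3]: print(n,d["conf"],d["point"])
save(c,"scene5.png",(180,320,270,460),4)
E
```

```text
time: 25.85
position: [0.4907, 0.1756, 0.2984]
tool_rot: [0.767, 0.642, -0.0, -0.0]
ft_force: [0.0, 0.3, 0.1]
grip_width: 0.0017
grip_force: 0.0
shift [ 7.297e-01  2.000e-04 -5.500e-03] turn 0.0003 rows>= 8 psi 79.9 pos [0.4907 0.1756 0.2984] w 0.0017 t 25.9 F [0.  0.3 0.1]
union_mid 0.63 [238.0, 359.5]
reducer_mid 0.76 [233.3, 257.2]
reducer_mid 0.61 [158.3, 281.3]
reducer_mid 0.56 [264.0, 328.9]
checkvalve_mid 0.82 [246.9, 343.1]
checkvalve_mid 0.71 [280.3, 441.3]
```

View pics/scene5.png

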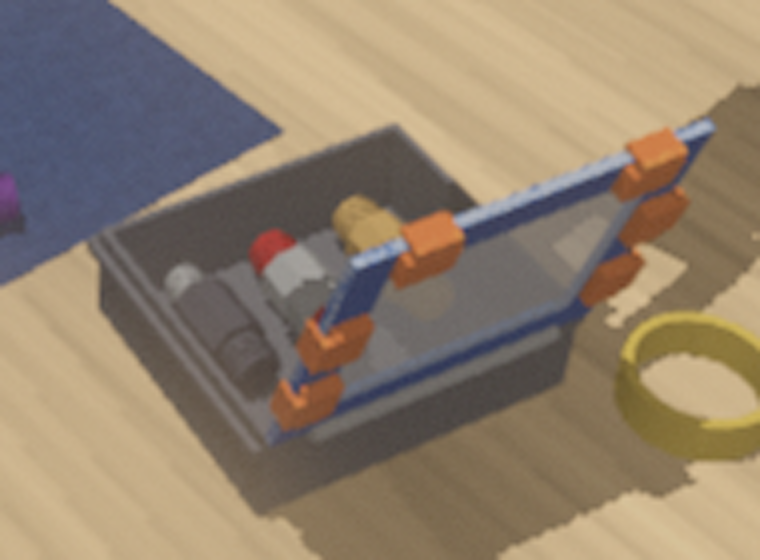

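All three fittings lie flat in the box: reducer (220, 330), check valve (290, 275), union (365, 225). Now to swing the lid shut. I'll start by moving beyond the free edge.

```bash
python3 -m handwheel '[[0.12,0,-0.01,0],[0.25,0,-0.01,0],[0.38,0,-0.01,0],[0.5,0,-0.01,0],[0.62,0,-0.01,0],[0.73,0,-0.01,0],[0.73,0,-0.01,0],[0.73,0,-0.01,0],[0.73,0,0.1,0],[0.73,0,0.2,0],[0.73,0,0.295,0],[0.73,0,0.295,0],[0.73,0,0.295,0]]'; python3 go.py b 0 0.15 .21 90; python3 go.py b 0 0.105 .225 90
```

```text
time: 27.18
position: [0.5286, 0.3894, 0.2093]
tool_rot: [0.767, 0.641, -0.002, -0.0]
ft_force: [0.6, -0.5, 0.4]
grip_width: 0.0004
grip_force: 0.0
shift [-0.1607  0.0016 -0.002 ] turn 0.0001 rows>= 4 psi 79.8 pos [0.5286 0.3894 0.2093] w 0.0004 t 27.2 F [ 0.6 -0.5  0.4]
shift [-0.3109  0.0013 -0.0515] turn 0.0001 rows>= 5 psi 79.8 pos [0.5286 0.3894 0.2093] w 0.0004 t 27.2 F [ 0.6 -0.5  0.4]
```

```bash
python3 -m handwheel '[[-0.08,0,0,0],[-0.16,0,0,0],[-0.2,0,-0.015,0],[-0.25,0,-0.035,0],[-0.308,0,-0.053,0],[-0.36,0,-0.067,0],[-0.41,0,-0.078,0],[-0.457,0,-0.083,0],[-0.51,0,-0.07,0],[-0.56,0,-0.05,0],[-0.609,0,-0.022,0],[-0.609,0,-0.022,0]]'
python3 - <<'E'
from h import *
c=vision.camera("scene"); save(c,"scene6.png",(140,320,250,470),3.4)
from go import go,boxw
go(*boxw(0,-.0228),.1844);go(*boxw(0,-.05),.1433);go(*boxw(0,-.061),.1122);go(*boxw(0,-.0655),.0785)
E
```

```text
time: 28.18
position: [0.4958, 0.2082, 0.2164]
tool_rot: [0.767, 0.641, -0.002, -0.0]
ft_force: [-0.6, -0.5, 0.4]
grip_width: 0.0004
grip_force: 0.0
shift [-0.1272  0.0004  0.1086] turn 0.0 rows>= 4 psi 79.7 pos [0.4965 0.2095 0.2169] w 0.0006 t 28.2 F [0.6 0.  1.1]
shift [-0.2176  0.0007  0.2458] turn 0.0 rows>= 5 psi 79.7 pos [0.4965 0.2095 0.2169] w 0.0006 t 28.2 F [0.6 0.  1.1]
shift [-0.254   0.0009  0.3495] turn 0.0 rows>= 6 psi 79.7 pos [0.4965 0.2095 0.2169] w 0.0006 t 28.2 F [0.6 0.  1.1]
shift [-0.2688  0.0012  0.4619] turn 0.0 rows>= 6 psi 79.7 pos [0.4965 0.2095 0.2169] w 0.0006 t 28.2 F [0.6 0.  1.1]
```

View pics/scene6.png

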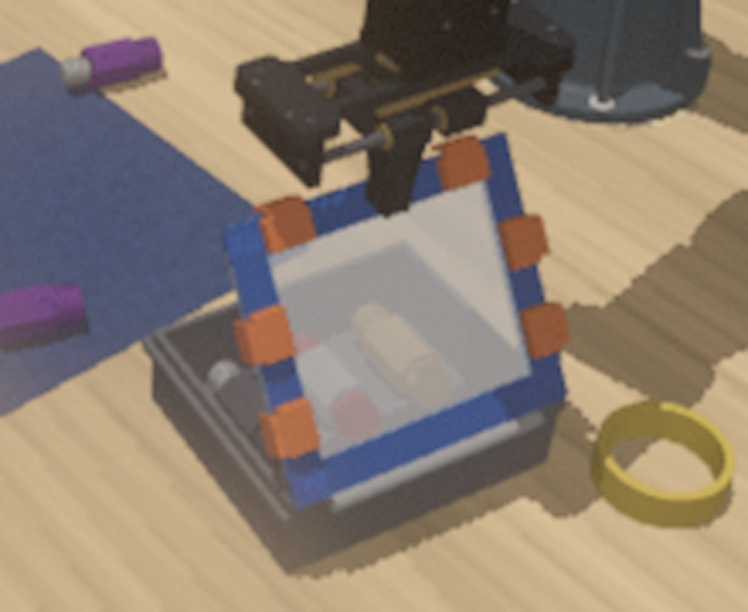

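The lid follows the finger, which is between the two front tabs and centred near the free edge at crop (395, 200). I'll keep going until it is shut.

```bash
python3 -m handwheel '[[-0.045,0,0.03,0],[-0.09,0,0.07,0],[-0.127,0,0.109,0],[-0.16,0,0.155,0],[-0.19,0,0.2,0],[-0.218,0,0.246,0],[-0.24,0,0.3,0],[-0.254,0,0.35,0],[-0.262,0,0.39,0],[-0.268,0,0.43,0],[-0.269,0,0.455,0],[-0.269,0,0.465,0],[-0.269,0,0.468,0],[-0.269,0,0.468,0],[-0.269,0,0.468,0]]'; python3 go.py b 0 -.0655 .0785 90
```

```text
time: 29.48
position: [0.4836, 0.1318, 0.0796]
tool_rot: [0.766, 0.642, 0.0, 0.001]
ft_force: [-5.1, -3.3, 23.0]
grip_width: 0.0005
grip_force: 11.0
shift [-0.0074 -0.0035  0.0036] turn 0.0005 rows>= 3 psi 80.0 pos [0.4836 0.1318 0.0796] w 0.0005 t 29.5 F [-5.1 -3.3 23. ]
```

```bash
python3 -m handwheel '[[0,0,-0.05,0],[0,0,-0.1,0],[0,0,-0.11,0],[0,0,-0.11,0],[0,0,-0.11,0]]'
python3 - <<'E'
from h import *
from go import go,boxw
T=[(-.093,.04),(-.093,-.02),(-.065,-.078),(.065,-.078),(.093,-.02),(.093,.04)]
for cn in("top","scene"):
    c=vision.camera(cn); f=c["frame"].copy()
    for t in T:
        r,q=px(c,[*boxw(*t),.0815]); cv2.circle(f,(round(q),round(r)),1,(0,255,0),-1)
    c["frame"]=f; save(c,cn+"7.png",(150,300,130,330) if cn=="top" else (170,320,270,460),4)
for t in T: go(*boxw(*t),.11,90-10.24)
E
```

```text
time: 29.9
position: [0.4832, 0.1321, 0.1096]
tool_rot: [0.767, 0.642, 0.0, 0.0]
ft_force: [-0.5, -1.1, 0.0]
grip_width: 0.0006
grip_force: 0.0
shift [ 0.3448 -0.3096 -0.0031] turn 0.0003 rows>= 6 psi 79.9 pos [0.4826 0.132  0.109 ] w 0.0003 t 30.0 F [0.9 0.4 0.4]
shift [ 0.1448 -0.31   -0.003 ] turn 0.0003 rows>= 5 psi 79.9 pos [0.4826 0.132  0.109 ] w 0.0003 t 30.0 F [0.9 0.4 0.4]
shift [-0.0487 -0.2171 -0.0031] turn 0.0003 rows>= 4 psi 79.9 pos [0.4826 0.132  0.109 ] w 0.0003 t 30.0 F [0.9 0.4 0.4]
shift [-0.0496  0.2163 -0.0037] turn 0.0003 rows>= 4 psi 79.9 pos [0.4826 0.132  0.109 ] w 0.0003 t 30.0 F [0.9 0.4 0.4]
shift [ 0.1436  0.31   -0.0039] turn 0.0003 rows>= 5 psi 79.9 pos [0.4826 0.132  0.109 ] w 0.0003 t 30.0 F [0.9 0.4 0.4]
shift [ 0.3436  0.3104 -0.0039] turn 0.0003 rows>= 6 psi 79.9 pos [0.4826 0.132  0.109 ] w 0.0003 t 30.0 F [0.9 0.4 0.4]
```

View pics/top7.png

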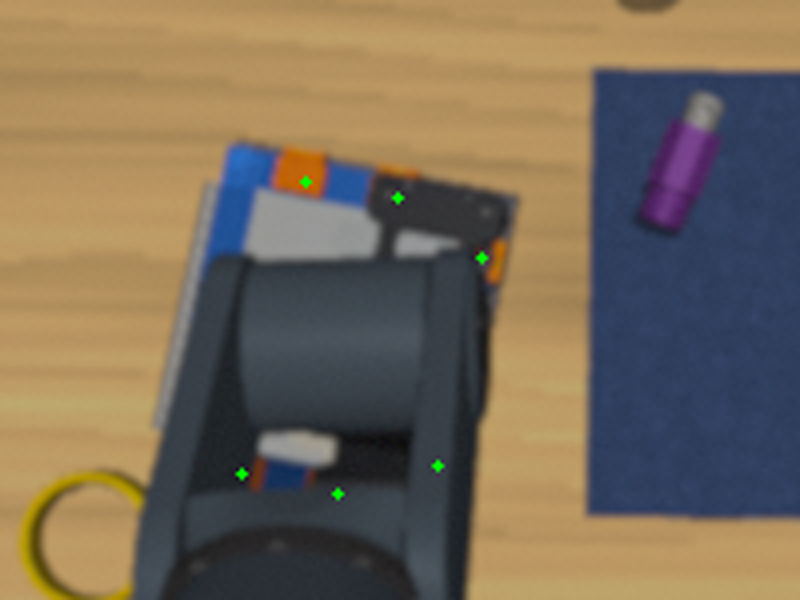

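View pics/scene7.png

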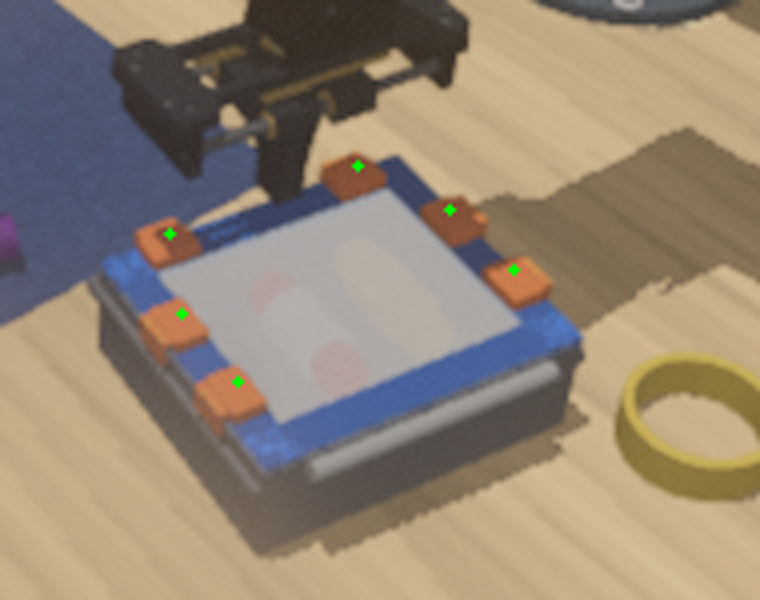

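The scene crop shows the lid shut flat with all six tabs proud. My markers sit about 2 px off the tab centres, so I'll refine the box pose from the orange blobs.

Run:
```python
from h import *
T=np.array([(-.093,.04),(-.093,-.02),(-.065,-.078),(.065,-.078),(.093,-.02),(.093,.04)])
c=vision.camera("scene")
h=cv2.cvtColor(np.ascontiguousarray(c["frame"]),cv2.COLOR_RGB2HSV)
m=cv2.inRange(h,(4,130,60),(16,255,255)); 
k,l,s,cc=cv2.connectedComponentsWithStats(m); 
import cv2 as _
c2=vision.camera("top"); 
dx,dy=np.meshgrid([-1,1],[-1,1])
def blk(p,t,i):
    a=p[2]; hx,hy=(.016,.011) if i in(2,3) else (.011,.016)
    P=[]
    for sx in(-1,1):
        for sy in(-1,1):
            for z in(.0715,.0815):
                x,y=t[0]+sx*hx,t[1]+sy*hy
                q=px(c,[p[0]+x*np.cos(a)-y*np.sin(a),p[1]+x*np.sin(a)+y*np.cos(a),z]); P.append(q[::-1])
    M=cv2.moments(cv2.convexHull(np.array(P,np.float32))); return np.array([M["m10"],M["m01"]])/M["m00"]
p0=[.4938,.1943,np.radians(-10.24)]
B=[(cc[i],s[i,4]) for i in range(1,k) if s[i,4]>20]
obs=[]
for i,t in enumerate(T):
    b=blk(p0,t,i); n=min(B,key=lambda v:np.linalg.norm(v[0]-b)); obs.append(n[0]); print(i+1,b.round(1),n[0].round(1),n[1])
obs=np.array(obs)
r=least_squares(lambda p:np.concatenate([blk(p,t,i)-obs[i] for i,t in enumerate(T)]),p0,x_scale=[.01,.01,.05],diff_step=1e-3,loss="soft_l1")
print(r.x,np.degrees(r.x[2]),r.fun.round(1))
```

```text
1 [397.9 238.8] [399.2 239.8] 141
2 [382.2 223.4] [383.5 224.5] 126
3 [358.4 213. ] [357.6 213.5] 119
4 [312.2 229.9] [311.  230.4] 116
5 [314.6 249.3] [312.5 250.9] 123
6 [328.8 266.6] [326.9 268.2] 128
[ 0.49818708  0.19571992 -0.19024639] -10.900315229537368 [-1.9  0.5 -1.9  0.2  0.4  0.5  0.4  0.3  0.9 -0.7  0.4 -0.5]
```

```bash
sed -i 's/^B=.*/B=(0.4968,0.1951,-10.6)/' go.py
python3 - <<'E'
from go import *
for t in [(-.093,.04),(-.093,-.02),(-.065,-.078),(.065,-.078),(.093,-.02),(.093,.04)]: go(*boxw(*t),.109,79.4)
E
```

```text
shift [ 3.513e-01 -2.991e-01 -1.000e-04] turn 0.0013 rows>= 6 psi 79.9 pos [0.4825 0.132  0.1089] w 0.0005 t 30.1 F [ 0.1 -0.7 -0.2]
shift [ 0.1513 -0.3008 -0.    ] turn 0.0013 rows>= 5 psi 79.9 pos [0.4825 0.132  0.1089] w 0.0005 t 30.1 F [ 0.1 -0.7 -0.2]
shift [-4.28e-02 -2.09e-01 -1.00e-04] turn 0.0013 rows>= 4 psi 79.9 pos [0.4825 0.132  0.1089] w 0.0005 t 30.1 F [ 0.1 -0.7 -0.2]
shift [-0.0463  0.2243 -0.0009] turn 0.0013 rows>= 4 psi 79.9 pos [0.4825 0.132  0.1089] w 0.0005 t 30.1 F [ 0.1 -0.7 -0.2]
shift [ 0.1463  0.3192 -0.0011] turn 0.0013 rows>= 5 psi 79.9 pos [0.4825 0.132  0.1089] w 0.0005 t 30.1 F [ 0.1 -0.7 -0.2]
shift [ 0.3463  0.3208 -0.0012] turn 0.0013 rows>= 6 psi 79.9 pos [0.4825 0.132  0.1089] w 0.0005 t 30.1 F [ 0.1 -0.7 -0.2]
```

```bash
python3 -m handwheel '[[-0.046,0.1,0,0.001],[-0.046,0.224,0,0.001],[-0.046,0.224,0,0.001],[-0.046,0.224,0,0.001],[-0.046,0.224,0.05,0.001],[-0.046,0.224,0.08,0.001],[-0.046,0.224,0.1,0.001],[-0.046,0.224,0.1,0.001],[-0.046,0.224,0.1,0.001]]'; python3 -m handwheel '[[0,0,-0.05,0],[0,0,-0.1,0],[0,0,-0.1,0],[0,0,-0.1,0]]'; python3 go.py b .093 -.02 .109 90
```

```text
time: 30.85
position: [0.5461, 0.1067, 0.0816]
tool_rot: [0.769, 0.64, -0.0, 0.0]
ft_force: [-3.1, -1.3, 16.4]
grip_width: 0.0004
grip_force: 8.3
time: 31.18
position: [0.5462, 0.1068, 0.1096]
tool_rot: [0.769, 0.64, -0.0, -0.0]
ft_force: [-0.1, -0.1, 0.0]
grip_width: 0.0004
grip_force: 0.0
shift [0.1921 0.0944 0.0022] turn 0.0003 rows>= 4 psi 79.5 pos [0.5462 0.1068 0.1096] w 0.0004 t 31.2 F [-0.1 -0.1  0. ]
```

```bash
python3 -m handwheel '[[0.1,0.05,0,0],[0.192,0.094,0,0],[0.192,0.094,0,0],[0.192,0.094,0,0],[0.192,0.094,0.05,0],[0.192,0.094,0.08,0],[0.192,0.094,0.102,0],[0.192,0.094,0.102,0],[0.192,0.094,0.102,0]]';  python3 -m handwheel '[[0,0,-0.05,0],[0,0,-0.1,0],[0.1,0,-0.1,0],[0.2,0,-0.1,0],[0.2,0,-0.1,0],[0.2,0,-0.1,0],[0.2,0,-0.05,0],[0.2,0,-0.02,0],[0.2,0,0,0],[0.2,0,0,0],[0.2,0,0,0]]'; python3 -m handwheel '[[0,0,-0.05,0],[0,0,-0.1,0],[0,0,-0.1,0],[0,0,-0.1,0]]'; python3 go.py b -.093 .04 .109 90
```

```text
time: 31.93
position: [0.5839, 0.1577, 0.0816]
tool_rot: [0.769, 0.639, -0.0, -0.001]
ft_force: [-4.7, 0.8, 20.0]
grip_width: 0.0004
grip_force: 9.9
time: 32.85
position: [0.5955, 0.216, 0.0817]
tool_rot: [0.769, 0.639, -0.0, -0.0]
ft_force: [-4.1, -0.4, 17.7]
grip_width: 0.0006
grip_force: 9.0
time: 33.18
position: [0.5958, 0.2161, 0.1089]
tool_rot: [0.769, 0.639, -0.0, 0.0]
ft_force: [0.1, 0.0, -0.4]
grip_width: 0.0004
grip_force: 0.0
shift [ 4.500e-03 -6.214e-01 -2.000e-04] turn 0.0001 rows>= 7 psi 79.4 pos [0.5958 0.2161 0.1089] w 0.0004 t 33.2 F [ 0.1  0.  -0.4]
```

Next are tab1, tab2 and tab3. From tab2, tab3 is at Δx +0.028 and Δy −0.058 in the box frame.

```bash
python3 -m handwheel '[[0,-0.12,0,0],[0,-0.24,0,0],[0,-0.36,0,0],[0,-0.48,0,0],[0.004,-0.62,0,0],[0.004,-0.62,0,0],[0.004,-0.62,0,0],[0.004,-0.62,0,0],[0.004,-0.62,0.05,0],[0.004,-0.62,0.08,0],[0.004,-0.62,0.1,0],[0.004,-0.62,0.1,0],[0.004,-0.62,0.1,0]]';  python3 -m handwheel '[[0,0,-0.05,0],[0,0,-0.1,0],[-0.1,0,-0.1,0],[-0.2,0,-0.1,0],[-0.2,0,-0.1,0],[-0.2,0,-0.1,0],[-0.2,0,-0.05,0],[-0.2,0,-0.02,0],[-0.2,0,0,0],[-0.2,0,0,0],[-0.2,0,0,0]]'; python3 -m handwheel '[[0,0,-0.05,0],[0,0,-0.1,0],[-0.1,0.05,-0.1,0],[-0.193,0.093,-0.1,0],[-0.193,0.093,-0.1,0],[-0.193,0.093,-0.1,0],[-0.193,0.093,-0.05,0],[-0.193,0.093,-0.02,0],[-0.193,0.093,0,0],[-0.193,0.093,0,0],[-0.193,0.093,0,0]]';python3 go.py b -.065 -.078 .079 90; python3 -m handwheel '[[0,0,-0.1,0],[0,0,-0.2,0],[0,0,-0.2,0],[0,0,-0.2,0]]'; python3 go.py .5576 -.389 .139 90
```

```text
time: 34.27
position: [0.4161, 0.2523, 0.0815]
tool_rot: [0.769, 0.639, 0.002, 0.001]
ft_force: [-2.5, -2.2, 25.5]
grip_width: 0.0001
grip_force: 12.8
time: 35.18
position: [0.4044, 0.1936, 0.0813]
tool_rot: [0.768, 0.64, 0.002, 0.001]
ft_force: [-1.7, -3.5, 29.4]
grip_width: 0.0008
grip_force: 14.8
time: 36.1
position: [0.4198, 0.1319, 0.0812]
tool_rot: [0.768, 0.64, 0.001, 0.001]
ft_force: [-3.4, -2.9, 28.5]
grip_width: 0.0004
grip_force: 14.7
shift [-0.0057 -0.0032  0.0075] turn 0.0006 rows>= 3 psi 79.6 pos [0.4198 0.1319 0.0812] w 0.0004 t 36.1 F [-3.4 -2.9 28.5]
time: 36.43
position: [0.4198, 0.1323, 0.14]
tool_rot: [0.768, 0.64, 0.001, 0.001]
ft_force: [-0.8, 0.5, -0.7]
grip_width: 0.0003
grip_force: 0.0
shift [-1.626   0.7658  0.0037] turn -0.0289 rows>= 15 psi 79.6 pos [0.4198 0.1323 0.14  ] w 0.0003 t 36.4 F [-0.8  0.5 -0.7]
```

All six tabs bottomed out at the engaged height. Now the keys.

```bash
python3 -m handwheel '[[-0.1,0.05,0,0],[-0.22,0.1,0,0],[-0.34,0.16,0,0],[-0.46,0.22,0,0],[-0.58,0.27,0,0],[-0.7,0.33,0,0],[-0.82,0.39,0,0],[-0.94,0.44,0,0],[-0.98,0.46,0,0],[-0.98,0.46,0,0],[-0.98,0.46,0,0]]';  python3 - <<'E'
from h import *
from go import go
c=vision.camera("top"); f=c["frame"].copy()
for p in[(.5576,-.389),(.5026,-.3935),(.448,-.398)]:
    r,q=px(c,[*p,.038]); cv2.circle(f,(round(q),round(r)),0,(255,0,255),-1)
c["frame"]=f; save(c,"top8.png",(170,290,400,500),5)
c=vision.camera("scene"); save(c,"scene8.png",(180,320,270,460),4)
go(.5576,-.389,.08)
E
```

```text
time: 37.35
position: [0.5003, -0.1821, 0.1374]
tool_rot: [0.769, 0.639, -0.0, -0.002]
ft_force: [-0.1, 0.7, 0.4]
grip_width: 0.0007
grip_force: 0.0
shift [-0.649   0.3158  0.1903] turn 0.0 rows>= 8 psi 79.6 pos [ 0.4998 -0.1805  0.1379] w 0.0007 t 37.5 F [-0.6 -0.4 -0.3]
```

View pics/top8.png

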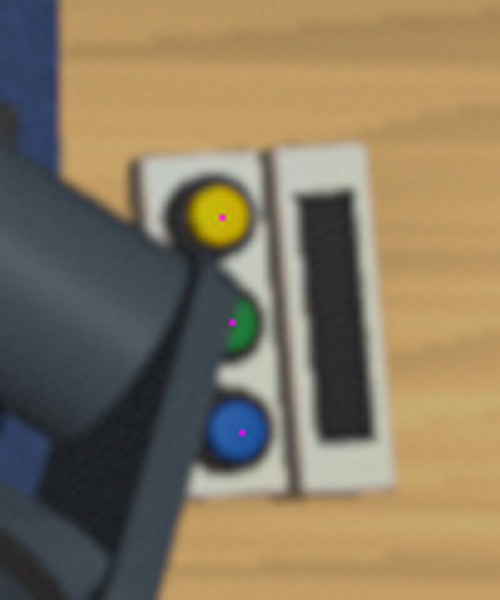

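View pics/scene8.png

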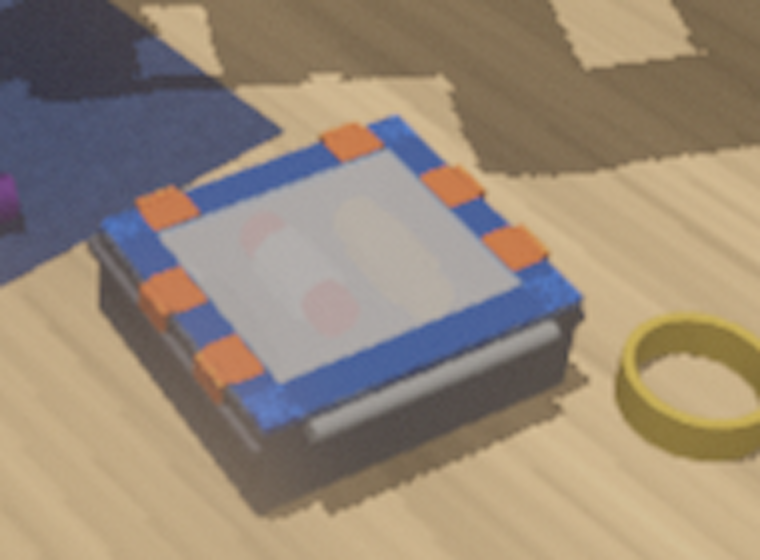

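The top crop shows the markers on the yellow (220, 215), green (235, 322) and blue (240, 430) keys. In the scene crop all six tabs are down and the lid is shut. Pressing yellow.

```bash
python3 -m handwheel '[[-0.12,0.06,0.04,0],[-0.24,0.12,0.08,0],[-0.36,0.18,0.12,0],[-0.48,0.24,0.16,0],[-0.6,0.3,0.19,0],[-0.649,0.315,0.19,0],[-0.649,0.315,0.19,0],[-0.649,0.315,0.19,0],[-0.649,0.315,0.19,0]]'; python3 go.py .558 -.3885 .038
```

```text
time: 38.2
position: [0.5583, -0.3885, 0.0816]
tool_rot: [0.768, 0.64, 0.0, -0.002]
ft_force: [-0.7, 1.6, 0.2]
grip_width: 0.0005
grip_force: 0.0
shift [-0.0006 -0.0007  0.1453] turn 0.0 rows>= 4 psi 79.6 pos [ 0.5583 -0.3885  0.0816] w 0.0005 t 38.2 F [-0.7  1.6  0.2]
```

```bash
python3 -m handwheel '[[0,0,0.06,0],[0,0,0.1,0],[0,0,0.125,0],[0,0,0.143,0],[0,0,0.143,0],[0,0,0.143,0],[0,0,0.143,0]]'; python3 -m handwheel '[[0,0,-0.06,0],[0,0,-0.14,0],[0,0,-0.14,0],[0,0,-0.14,0]]'; python3 go.py .4485 -.3975 .08
```

```text
time: 38.78
position: [0.5586, -0.3888, 0.0441]
tool_rot: [0.768, 0.64, 0.0, -0.002]
ft_force: [-6.0, 7.4, 25.0]
grip_width: 0.0003
grip_force: 12.5
time: 39.12
position: [0.5596, -0.3914, 0.0827]
tool_rot: [0.769, 0.64, 0.0, 0.001]
ft_force: [0.9, 0.4, -0.3]
grip_width: 0.0005
grip_force: 0.0
shift [-0.087  -0.3605  0.0083] turn 0.0 rows>= 5 psi 79.6 pos [ 0.5596 -0.3914  0.0827] w 0.0005 t 39.1 F [ 0.9  0.4 -0.3]
```

The key stopped only 2 mm down under 25 N, with sideways force, so something besides the key took the load. I'll shift a few mm towards the mat, square to the panel, and probe again.

```bash
python3 go.py .5575 -.384 .08 85
python3 - <<'E'
from h import *
c=vision.camera("scene"); 
f=c["frame"].copy()
for p in[(.5576,-.389),(.5026,-.3935),(.448,-.398)]:
    r,q=px(c,[*p,.038]); cv2.circle(f,(round(q),round(r)),0,(255,0,255),-1)
c["frame"]=f; save(c,"keys.png",(100,190,160,270),7)
print(robot.get_obs()["moment"])
E
```

```text
shift [ 0.0231 -0.0114  0.0089] turn -0.0151 rows>= 3 psi 79.6 pos [ 0.5596 -0.3914  0.0827] w 0.0005 t 39.1 F [ 0.9  0.4 -0.3]
[-0.01348121 -0.10562476 -0.00155602]
```

View pics/keys.png

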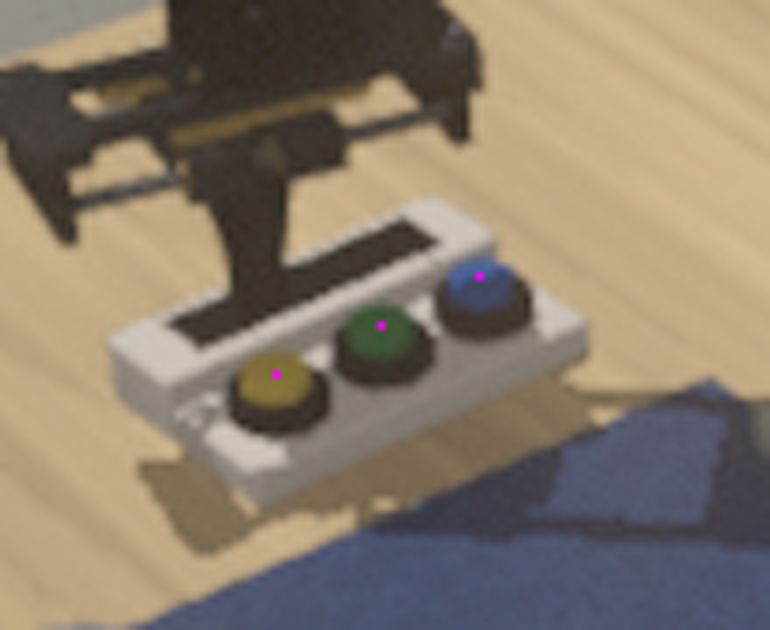

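The last picture shows dark collars around the keys and a raised display ledge beside them, at crop (300, 290). The two closed fingers are 30 mm wide and probably landed on one of these. A single open finger (about 15 × 19 mm) fits inside the 30 mm key top, so I'll turn the gripper across the row. One finger goes on the key and the other over bare bench.

```bash
python3 -m handwheel '[[0,0,-0.1,0.01],[0,0,-0.12,0.03],[0,0,-0.12,0.05],[0,0,-0.12,0.07],[0,0,-0.12,0.09],[0,0,-0.12,0.11],[0,0,-0.12,0.13],[0,0,-0.12,0.15],[0,0,-0.12,0.17],[0,0,-0.12,0.19],[0,0,-0.12,0.208],[0,0,-0.12,0.208],[0,0,-0.12,0.208],[0,0,-0.12,0.208],[0,0,-0.12,0.208]]' 100; python3 go.py .5535 -.337 .08 4.7
```

```text
time: 40.42
position: [0.5585, -0.3914, 0.1165]
tool_rot: [0.999, 0.041, -0.0, -0.0]
ft_force: [0.7, -0.1, 0.1]
grip_width: 0.0851
grip_force: 0.0
shift [-0.0017 -0.182   0.1219] turn 0.0001 rows>= 4 psi 4.7 pos [ 0.5585 -0.3914  0.1165] w 0.0851 t 40.4 F [ 0.7 -0.1  0.1]
```

```bash
python3 -m handwheel '[[-0.002,-0.09,0,0],[-0.002,-0.182,0,0],[-0.002,-0.182,0.06,0],[-0.002,-0.182,0.122,0],[-0.002,-0.182,0.122,0],[-0.002,-0.182,0.122,0]]'; python3 go.py .5535 -.337 .038 4.7; python3 -m handwheel '[[0,0,0.06,0],[0,0,0.1,0],[0,0,0.125,0],[0,0,0.14,0],[0,0,0.14,0],[0,0,0.14,0],[0,0,0.14,0]]'; python3 go.py .5535 -.337 .08 4.7
```

```text
time: 40.92
position: [0.5532, -0.3368, 0.0797]
tool_rot: [0.999, 0.041, -0.001, -0.001]
ft_force: [0.0, 0.0, -0.1]
grip_width: 0.0873
grip_force: 0.0
shift [0.0013 0.001  0.139 ] turn -0.0001 rows>= 4 psi 4.7 pos [ 0.5532 -0.3368  0.0797] w 0.0873 t 40.9 F [ 0.   0.  -0.1]
time: 41.5
position: [0.5544, -0.3383, 0.0438]
tool_rot: [0.999, 0.04, 0.001, 0.001]
ft_force: [-5.4, 5.9, 25.0]
grip_width: 0.0872
grip_force: 12.1
shift [-0.0025 -0.0043 -0.1206] turn -0.0002 rows>= 3 psi 4.6 pos [ 0.5544 -0.3383  0.0438] w 0.0872 t 41.5 F [-5.4  5.9 25. ]
```

It stops at the same height with a different footprint. I'll measure the force profile by backing off in steps.

```bash
for i in 1; do python3 -m handwheel '[[0,0,-0.005,0],[0,0,-0.005,0]]' | grep -E "position|ft_"; python3 -m handwheel '[[0,0,-0.005,0],[0,0,-0.005,0]]' | grep -E "position|ft_"; python3 -m handwheel '[[0,0,-0.005,0],[0,0,-0.005,0]]' | grep -E "position|ft_"; python3 -m handwheel '[[0,0,-0.005,0],[0,0,-0.005,0]]' | grep -E "position|ft_"; python3 -m handwheel '[[0,0,-0.005,0],[0,0,-0.005,0]]' | grep -E "position|ft_"; python3 -m handwheel '[[0,0,-0.005,0],[0,0,-0.005,0]]' | grep -E "position|ft_"; python3 -m handwheel '[[0,0,-0.005,0],[0,0,-0.005,0]]' | grep -E "position|ft_"; python3 -m handwheel '[[0,0,-0.005,0],[0,0,-0.005,0]]' | grep -E "position|ft_"; done
```

```text
position: [0.5544, -0.3383, 0.044]
ft_force: [-4.6, 3.4, 17.8]
position: [0.5544, -0.3383, 0.0442]
ft_force: [-3.3, 2.8, 11.0]
position: [0.5543, -0.3382, 0.0449]
ft_force: [-1.1, 0.3, 4.3]
position: [0.5543, -0.3382, 0.0456]
ft_force: [0.2, -0.5, 4.4]
position: [0.5543, -0.3382, 0.0466]
ft_force: [-0.0, -0.3, 3.3]
position: [0.5543, -0.3382, 0.0478]
ft_force: [0.4, -3.3, 2.2]
position: [0.554, -0.3375, 0.0491]
ft_force: [0.6, -2.0, 1.4]
position: [0.5536, -0.337, 0.0504]
ft_force: [1.2, -0.6, 1.4]
```

The profile shows a spring over 6 mm of travel (TCP 0.050 to 0.044) and then a hard stop. Yellow was fully pressed both times; its top is just a little higher than stated. Next is blue.

```bash
python3 -m handwheel '[[0,0,-0.06,0],[0,0,-0.12,0],[0,0,-0.12,0],[0,0,-0.12,0]]' | grep ft_; python3 go.py .444 -.3465 .083 4.7
```

```text
ft_force: [0.4, 0.2, 0.3]
shift [-0.367   0.0024  0.0123] turn -0.0002 rows>= 5 psi 4.6 pos [ 0.5537 -0.3369  0.0867] w 0.0868 t 43.2 F [0.4 0.2 0.3]
```

```bash
python3 -m handwheel '[[-0.12,0,0,0],[-0.25,0,0,0],[-0.367,0.002,0,0],[-0.367,0.002,0,0],[-0.367,0.002,0,0],[-0.367,0.002,0.06,0],[-0.367,0.002,0.11,0],[-0.367,0.002,0.135,0],[-0.367,0.002,0.153,0],[-0.367,0.002,0.153,0],[-0.367,0.002,0.153,0]]'; python3 -m handwheel '[[0,0,-0.06,0],[0,0,-0.14,0],[0,0,-0.14,0],[0,0,-0.14,0]]' | grep ft_; python3 go.py .4985 -.3415 .083 4.7
```

```text
time: 44.08
position: [0.445, -0.3469, 0.0438]
tool_rot: [0.999, 0.041, 0.0, 0.001]
ft_force: [-5.5, 4.6, 24.8]
grip_width: 0.0871
grip_force: 12.4
ft_force: [-0.1, -0.8, -0.5]
shift [ 0.1773 -0.0052  0.0021] turn -0.0001 rows>= 4 psi 4.7 pos [ 0.4456 -0.3474  0.0835] w 0.087 t 44.4 F [-0.1 -0.8 -0.5]
```

Blue bottomed out at the same height. Now green.

```bash
python3 -m handwheel '[[0.09,0,0,0],[0.177,-0.005,0,0],[0.177,-0.005,0,0],[0.177,-0.005,0,0],[0.177,-0.005,0.06,0],[0.177,-0.005,0.1,0],[0.177,-0.005,0.125,0],[0.177,-0.005,0.143,0],[0.177,-0.005,0.143,0],[0.177,-0.005,0.143,0]]'; python3 -m handwheel '[[0,0,-0.1,0],[0,0,-0.2,0],[0,0,-0.3,0],[0,0,-0.4,0],[0,0,-0.4,0],[0,0,-0.4,0],[0,0,-0.4,0]]'
```

```text
time: 45.25
position: [0.4957, -0.3402, 0.0439]
tool_rot: [0.999, 0.04, -0.001, -0.0]
ft_force: [-6.5, 7.5, 30.1]
grip_width: 0.087
grip_force: 15.2
time: 45.83
position: [0.4957, -0.3404, 0.1586]
tool_rot: [0.999, 0.04, -0.001, -0.001]
ft_force: [-0.7, 0.4, 0.6]
grip_width: 0.0868
grip_force: 0.0
```

Run:
```python
from h import *
c=vision.camera("scene")
for n in N[2:7]: print(n,[(round(d["conf"],2),np.round(d["point"]).tolist()) for d in vision.look_for("scene",n)[:3]])
print(job.hand_in())
```

```text
adapter_mid [(0.23, [147.0, 212.0])]
union_mid [(0.18, [284.0, 440.0])]
reducer_mid [(0.87, [232.0, 259.0]), (0.87, [162.0, 282.0])]
manifold_mid [(0.72, [253.0, 348.0]), (0.16, [153.0, 198.0])]
checkvalve_mid []
the job is handed in; nothing more can be done
None
```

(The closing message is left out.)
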